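# Tip the cast bars into the tray

### The arm

A 6-joint arm with a two-finger parallel gripper is mounted at the origin on a cart in front of the work surface, level with it; the furniture and walls round the work are solid. World frame = base frame: x ahead of the robot, y to its left, z up, the work surface at z = 0. Lengths are in m, angles in degrees, forces in N, time in s.
With the tool pointing down it reaches from about 0.25 to 0.725 m from the base axis. Payload 9.7 kg.
Tool frame: the origin (TCP) lies at the very end of the fingers, on their centre line; the grasp point (between the pads) lies 19 mm behind it; z points along the fingers, y is the line along which they close (so a half turn about z gives the same grasp; the last joint's range is limited). The gripper opens to 85 mm and grips with 20 to 120 N. Pads are 22 mm wide; open, the fingers measure 114 mm over their backs; the gripper's body (76 mm by 85 mm) begins 54 mm behind the grasp point. The pads swing forward as they close: fully open they stand 13 mm farther back than shut.
Start: joints at [72.651, 4.979, 10.078, 95.1, 0, 90], TCP at [0.164, 0.525, 0.231] pointing down, gripper open.
Joint ranges: [-179.16, 179.16], [-48.56, 103.87], [-65.8, 70.77], [-126.05, 130.52], [-82.76, 87.17], [-180, 180]. Speed limits (degrees/s): [127.2, 127.2, 147.25, 180, 180, 180].

### API

Orientations are given as [roll, pitch, yaw] about the fixed x, y, z axes, in that order (R = Rz(yaw) Ry(pitch) Rx(roll)).
In Python, from workcell import bot, viewer, finder gives the robot as it stands. The module is installed in compiled form; this text tells all that it offers.
- The arm moves only by the shell command python3 -m inch 'ROWS' [FORCE]. ROWS is JSON, a list that holds one entry, the list of rows, each a list of 7 numbers: the opening in per cent of the stroke, from 0 (shut) to 100 (fully open), then the shift along the tool's x, y, z in mm, then the turn, a rotation vector about the tool's x, y, z in degrees. In form: [[[grip, tx, ty, tz, ax, ay, az], ...]]. A call has 1 to 8 rows; each row shifts and turns the commanded pose from where the row before left it, along the tool's axes as they then stand; what a row does not reach is not made up. A row lasts 1/8 s, in which the tool goes at most 62.5 mm and 10.7 degrees, less where a joint would pass 70% of its speed; a pose out of reach is approached as far as the arm can. A call with a gripper value outside its range is refused whole. The fingers move at their own pace and stop on an object; FORCE is the grip in N (left out, the last holds). Time passes only in rows, so rows that do not move let the fingers close. It gives the time, the measured TCP pose, the force, the opening and the grip force at its end, in the units of the state.
- bot.get_obs(): the state, without advancing time (a new reading comes with each control period).
- viewer.camera(name): name is "side" or "top" or "wrist"; returns a dict with "pixels" (480x640x3 uint8, red, green, blue), "vfov" (degrees; the focal length in pixels is half the picture's height over the tangent of half this angle, whatever the lens; pixels are square), "cx", "cy" (the principal point, pixels), "R" (3x3) and "t" (3): a world point X has camera coordinates R X + t. Camera axes: x right, y down, z forward; pixel columns grow to the right and rows downward; lengths in m; the calibration is good to about 2 mm. The wrist camera is an equidistant fisheye: a pixel r from the principal point sees the ray r / f radians off the axis. A picture is of the moment at which its call begins. There is no depth.
- bot.job_done(): hands the job in; it is judged then, once.
Trained networks look in the newest picture that a camera, given by its name, has taken for a name from the list of things; names that differ only in an ending like _2 or _b are one class to them, and where a whole thing is asked for, a point or a joint stands for the part that bears it (a point fixed in the world has none). Each returns a list of dicts, best first, with "conf" (0 to 1); they miss things now and then, are a little off and sometimes report something else, mostly with a low value. They report only what shows in the picture. A call takes as long as a camera call. They do not tell look-alikes from the thing itself.
- finder.outline_of(camera, thing): "pixels" (480x640 bool, what is visible of it) and "extent" ([centre column, centre row, width, height] in pixels, round what is visible of it).
- finder.mark_of(camera, thing): "position" ([column, row] in pixels: a listed point, or the origin of a listed thing).
The state is a dict: "time": time; "q": joint angles; "qd": joint speeds; "joint_efforts": joint torques, N m; "ee_pos": TCP position; "tcp_rot": TCP orientation; "wrist_force": force on the tool from outside, world axes, zero at the start; "torque": the same for the moment, N m; "opening": finger opening in m; "grasp_force": force on a finger pad.
Only numpy, scipy, OpenCV 4.12 (cv2) and the standard library are available. Lean on these libraries where they do the work, as an engineer would, in place of code of your own. Each camera call takes 0.05 s, during which the arm holds its last target. There are 200 camera calls.

### The job

Push the blue tray along the board, without lifting it and without anything touching the steel block or the bur rack, round the block until it stands square under the mouth of the tipping pan, its leading end wall just tucked beneath the pan (on the tray place). Then lower the pan's brass end gate fully, tip the pan by its red handle so that both brass bars slide out into the tray, and bring the pan gently back down to level, leaving the gate down. Leave the bystanding carton, jar and tin alone.

Things in the scene. Friction and masses are not known exactly. Their poses are not given: they have to be found in the camera images.
- board: Fixed wooden work board on the bench, its top 28 mm above the bench top (z = 0.028 m). Tray, stand, block, bur rack and carton stand on it; it reaches from x = 0.42 to 0.72 m, y = -0.41 to 0.34 m. Origin on the bench top near its middle; it never moves.
- tray: Loose open blue plastic tray, 0.5 kg, 90 mm (its x) by 150 mm (its y) by 28 mm high, walls and floor 4 mm thick, no handle. Origin: centre of its underside, on the board. It starts near the front edge, on the right, turned by up to 0.2 rad; steer its +y end wall under the pan.
- tray_place (a point): Point on the board (unmarked), 60 mm in front (-y) of the pan's hinge line: the tray's origin belongs here, its axes along the stand's (within 12 mm in x, 14 mm in y, 0.12 rad). The tray's +y end wall then stands 15 mm beyond the hinge line, underneath the pan.
- stand: Green steel stand of the pan, bolted down, never turned (axes along the world's). Origin on the board below the middle of the pan's hinge line. It spans y -10 to +190 mm, x +-50 mm. Up to y = 50 mm it is only two cheeks 42 to 70 mm high, the tray passes below; beyond, solid. A lamp shade covers all beyond x = 0.65 m, its underside 77 mm above the board.
- pan_hinge (a point): Middle of the pan's hinge line, 58 mm above the board; the line runs along the world's x.
- pan (a joint): Tip angle of the steel pan about pan_hinge: 0 level (rest) to 0.75 rad (stop), grows as the handle (+y) end is lifted; falls back when let go. Level, it reaches from the hinge line 170 mm to +y, 70 mm wide (62 inside), floor top 61 mm and walls' top 88 mm above the board. The bars start to slide at 0.2 to 0.3 rad; 0.65 empties it.
- pan_grip (a point): Point on the red handle, an upright tab at the pan's +y end: 40 mm wide (x), 10 mm thick (y), 67 to 133 mm above the board with the pan level. The point is on its mid-plane, 17 mm below its top, 175 mm to +y of the hinge line and 58 mm above it. Pinched across its thickness it turns the tool with the pan.
- gate (a joint): Angle of the brass end gate at the pan's mouth (-y end), hinged at the pan's hinge line: 0 closed (upright), grows as its top swings out to -y and down, 1.75 rad fully lowered (stop). 62 mm wide, 4 thick, 32 high. Slight friction holds it; pushed out from inside the pan past about 0.8 rad it falls open. The bars leave about 50 mm free behind it.
- gate_top (a point): Middle of the gate's top edge, 90 mm above the board while closed; it moves with the gate.
- bar_1: Loose cast brass bar, 24 by 84 by 14 mm, 0.15 kg, lying in the pan along y, in the rear (+y) half, at the -x side. Origin: centre of its underside, long axis its y.
- bar_2: The same, at the +x side of the pan.
- steel_block: Fixed obstacle: bare steel bench block, 56 by 56 by 31 mm, its faces along its own axes (turned by up to 0.15 rad), near the front edge between the tray's start and the pan. Origin: centre of its underside. Nothing may touch it.
- bur_rack: Fixed obstacle: wooden strip full of burs, 30 mm (x) by 205 mm (y), 53 mm high with the burs, at the far side of the lane under the lamp's edge, parallel to y. Origin: centre of its underside. Nothing may touch it.
- carton: Bystander: loose white carton 58 by 85 by 28 mm near the pan. Origin: centre of its underside.
- yellow_jar: Bystander: loose jar with yellow contents and white lid, 48 mm across, 60 mm high, to the right of the tray. Origin: centre of its underside.
- grey_tin: Bystander: loose pale grey tin, 47 mm across, 50 mm high, to the right of the tray. Origin: centre of its underside.
There are look-alikes about, which are no part of the job. What is shaped like the bar_1 but purple is not meant.

How it is judged:
By the outcome, as a careful person would: the job done as asked, in the order asked, and still so for the second after the job is handed in, with the robot touching nothing.
It also fails if it takes over 72 s, if anything falls off the work surface, if the arm or the gripper's body presses on something with over 40 N, if the wrist force passes 120 N, or if a joint passes its speed limit or range.

## Working session

There is one attempt and no reset: what is moved stays moved. The work goes in short steps, Python scripts to look and compute and a shell command to move; the robot and the scene stay as the last step left them, time stands still between calls to the robot, and variables do not carry over. Pictures are saved under pics/ and viewed, at most 13 in all, crops included, and the job is handed in when it is done.

```bash
mkdir -p pics
cat > h.py <<'E'
import numpy as np, cv2
from workcell import bot, viewer, finder
def ray(c,uv):
    f=240/np.tan(np.radians(c['vfov'])/2); d=np.array([(uv[0]-c['cx'])/f,(uv[1]-c['cy'])/f,1.])
    R=np.array(c['R']);t=np.array(c['t']); return -R.T@t, R.T@d
def at(c,uv,z):
    o,d=ray(c,uv); return o+d*(z-o[2])/d[2]
def proj(c,X):
    f=240/np.tan(np.radians(c['vfov'])/2); p=np.array(c['R'])@X+np.array(c['t']); return [c['cx']+f*p[0]/p[2],c['cy']+f*p[1]/p[2]]
def save(c,n): cv2.imwrite('pics/'+n+'.png',c['pixels'][:,:,::-1])
E
python3 - <<'E'
from h import *
Z=dict(tray=.028,stand=.028,pan_hinge=.086,pan_grip=.144,gate_top=.118,bar_1=.089,steel_block=.028,bur_rack=.028,carton=.028,yellow_jar=0,grey_tin=0,tray_place=.028)
np.set_printoptions(precision=4,suppress=True)
for n in ('top','side'):
    c=viewer.camera(n); save(c,n+'0'); print(n,c['vfov'],-np.array(c['R']).T@c['t'])
    for k,z in Z.items():
        for m in finder.mark_of(n,k)[:3]: print(k,round(m['conf'],2),np.round(m['position'],1),at(c,m['position'],z)[:2])
    ms=finder.outline_of(n,'tray')
    if ms:
        print('traybox',cv2.minAreaRect(np.argwhere(ms[0]['pixels'])[:,::-1].astype(np.float32)))
o=bot.get_obs();print(o)
E
```

```text
top 43.56460112410695 [ 0.4094 -0.0754  1.711 ]
stand 0.72 [248.6 214.9] [0.5853 0.115 ]
pan_hinge 0.89 [244.8 213.3] [0.5838 0.1187]
pan_hinge 0.37 [200.2 217.8] [0.5739 0.2402]
pan_grip 0.83 [175.9 210.9] [0.5874 0.2926]
pan_grip 0.43 [245.7 210.9] [0.5839 0.1093]
gate_top 0.44 [245.  210.4] [0.5881 0.1143]
bar_1 0.86 [198.8 218.9] [0.5706 0.2434]
bar_1 0.79 [164.  317.8] [0.3056 0.3388]
bar_1 0.56 [203.2 207.9] [0.6004 0.2312]
steel_block 0.65 [307.5 255.5] [ 0.4678 -0.0488]
bur_rack 0.61 [347.1 180.5] [ 0.6775 -0.1644]
carton 0.91 [250.7 259.3] [0.4602 0.1106]
yellow_jar 0.79 [466.1 246.8] [ 0.485  -0.5006]
yellow_jar 0.49 [251.1 259.9] [0.4593 0.1126]
grey_tin 0.68 [459.8 200.2] [ 0.6189 -0.4871]
traybox ((386.30023193359375, 244.61843872070312), (55.1822624206543, 33.2919921875), 7.495856761932373)
side 52.79564203901569 [ 0.5452 -1.0614  1.0369]
tray 0.8 [313.1 322.6] [ 0.4951 -0.2747]
stand 0.61 [347.1 227.3] [0.5903 0.1069]
pan_hinge 0.83 [346.2 209.9] [0.5863 0.123 ]
pan_grip 0.77 [350.3 162.1] [0.6013 0.304 ]
gate_top 0.76 [349.1 202.4] [0.5944 0.12  ]
bar_1 0.7 [341.2 189
[... 407 characters left out ...]
] [ 0.4937 -0.4979]
grey_tin 0.85 [364.  411.3] [ 0.6194 -0.5056]
tray_place 0.52 [308.  257.8] [ 0.4715 -0.0332]
traybox ((311.4631652832031, 317.8825988769531), (37.00008773803711, 53.30210876464844), 12.33908748626709)
{'time': 1.4, 'q': array([72.6533,  4.9808, 10.0791, 95.0987, -0.0002, 89.9992]), 'qd': array([-0.0301, -0.0828,  0.0661, -0.0412,  0.0197, -0.0386]), 'joint_efforts': array([ -0.0003, -52.0101,  46.4853,   0.002 ,   0.    ,   0.    ]), 'ee_pos': array([0.164 , 0.525 , 0.2313]), 'tcp_rot': array([-179.9997,    0.0002,  162.6541]), 'wrist_force': array([0.2946, 0.4406, 0.0848]), 'torque': array([ 0.0202, -0.033 , -0.0252]), 'grasp_force': 0.0, 'opening': 0.08532511756028685}
```

View pics/top0.png

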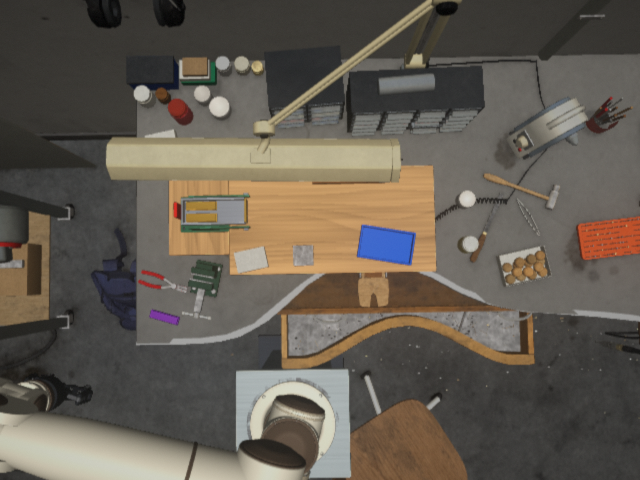

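View pics/side0.png

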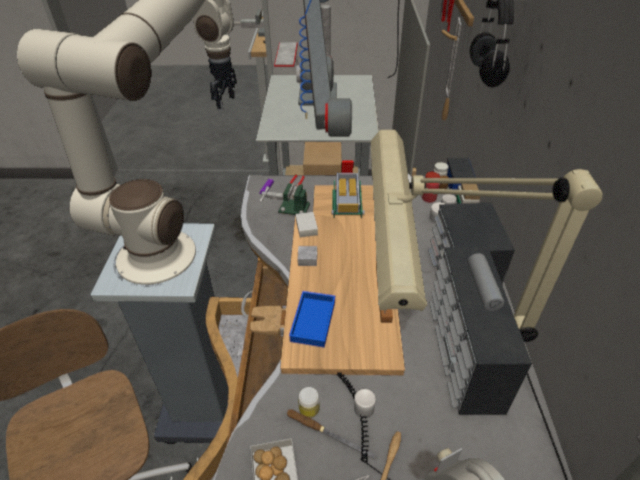

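The top picture shows the blue tray (386,244), the block (303,255), the pan (180-248,212), the rack edge mostly hidden below the lamp (315-395,182), and the carton (250,259). The side picture agrees: tray (312,318), block (307,257), pan (347,190), rack end (386,313).

```bash
cat >> h.py <<'E'
def box(c,n,thing,z):
    for m in finder.outline_of(n,thing)[:2]:
        px=np.argwhere(m['pixels'])[:,::-1].astype(float)
        P=np.array([at(c,p,z)[:2] for p in px],np.float32)
        r=cv2.minAreaRect(P); print(n,thing,round(m['conf'],2),'ctr',np.round(r[0],4),'size',np.round(r[1],4),'ang',round(r[2],1),'min',P.min(0),'max',P.max(0),'n',len(P))
E
python3 - <<'E'
from h import *
np.set_printoptions(precision=4,suppress=True)
for n in ('top','side'):
    c=viewer.camera(n)
    for k,z in dict(tray=.056,steel_block=.059,bur_rack=.081,carton=.056,stand=.098,gate_top=.118,pan=.116,pan_grip=.161).items(): box(c,n,k,z)
    im=cv2.resize(c['pixels'][150:290,160:450] if n=='top' else c['pixels'][150:380,250:440],None,fx=2.7,fy=2.7 if n=='top' else 2.6,interpolation=cv2.INTER_CUBIC)
    if n=='side': im=im[:600]
    cv2.imwrite(f'pics/{n}1.png',im[:,:,::-1])
E
```

```text
top tray 0.74 ctr [ 0.4922 -0.2662] size [0.1522 0.0922] ang 79.7 min [ 0.4354 -0.3471] max [ 0.5483 -0.1856] n 1834
top tray 0.69 ctr [ 0.5582 -0.0349] size [0.2979 0.7383] ang 1.1 min [ 0.4141 -0.4039] max [0.713  0.3351] n 18661
top steel_block 0.85 ctr [ 0.4683 -0.0369] size [0.055  0.0551] ang 89.1 min [ 0.4405 -0.0644] max [ 0.4956 -0.0091] n 405
top bur_rack 0.7 ctr [ 0.6631 -0.1134] size [0.0848 0.0055] ang 88.9 min [ 0.6606 -0.1557] max [ 0.6667 -0.071 ] n 42
top carton 0.71 ctr [0.4571 0.108 ] size [0.0606 0.0849] ang 10.7 min [0.4222 0.0627] max [0.4928 0.1535] n 662
top stand 0.87 ctr [0.5826 0.2076] size [0.104  0.2024] ang 2.0 min [0.5308 0.1064] max [0.6377 0.3086] n 2083
top gate_top 0.45 ctr [0.5865 0.1129] size [0.008  0.0536] ang 89.3 min [0.5597 0.1087] max [0.6134 0.1172] n 78
top pan 0.75 ctr [0.5819 0.2044] size [0.1004 0.2   ] ang 1.9 min [0.532  0.1043] max [0.6351 0.3043] n 1896
top pan 0.67 ctr [0.5879 0.2066] size [0.1955 0.0735] ang 90.0 min [0.5511 0.1088] max [0.6247 0.3043] n 1354
top pan_grip 0.68 ctr [0.5828 0.1986] size [0.1899 0.0715] ang 89.9 min 
[... 383 characters left out ...]
0.6957 -0.27  ] n 145
side bur_rack 0.41 ctr [0.5935 0.2687] size [0.2905 0.0716] ang 89.9 min [0.5576 0.1235] max [0.6292 0.4139] n 728
side carton 0.77 ctr [0.4614 0.0904] size [0.061  0.1151] ang 11.6 min [0.4268 0.0326] max [0.4966 0.1487] n 455
side stand 0.98 ctr [0.5866 0.2358] size [0.0956 0.304 ] ang 1.3 min [0.5412 0.0829] max [0.6374 0.3877] n 1050
side gate_top 0.69 ctr [0.5892 0.0948] size [0.0441 0.0581] ang 89.8 min [0.5601 0.0728] max [0.6183 0.1169] n 184
side pan 0.67 ctr [0.5903 0.2208] size [0.0713 0.2908] ang 1.0 min [0.554  0.0753] max [0.6259 0.3662] n 845
side pan_grip 0.93 ctr [0.5892 0.1551] size [0.2708 0.0651] ang 89.9 min [0.5565 0.0198] max [0.6217 0.2905] n 738
```

View pics/side1.png

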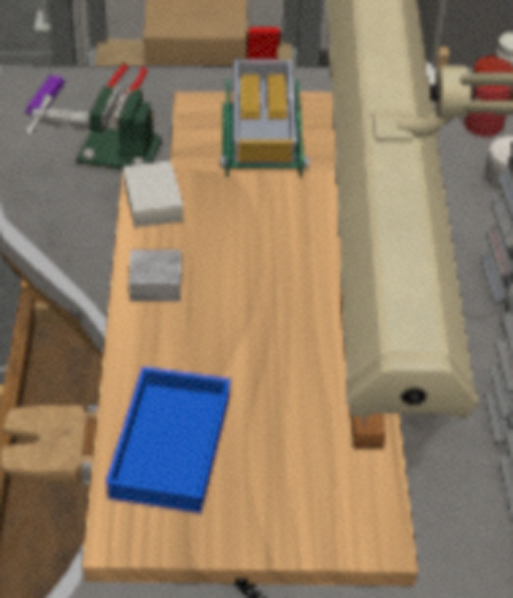

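The crop shows the tray turned with its far end towards +x, the block at (155,275), the rack end at (368,430), the gate closed at (265,150). The free lane is x 0.50 to 0.66, so I'll drive the tray through at about 0.58.

```bash
cat >> h.py <<'E'
from scipy.spatial.transform import Rotation as Ro
import json
def plan(wps, start=None):
    """wps: (x,y,z,rpy,n,grip); prints rows from the present pose (or start)"""
    o=bot.get_obs(); p,R=(o['ee_pos'],Ro.from_euler('xyz',o['tcp_rot'],degrees=True)) if start is None else (np.array(start[0]),Ro.from_euler('xyz',start[1],degrees=True))
    rows=[]
    for x,y,z,rpy,n,g in wps:
        T=Ro.from_euler('xyz',rpy,degrees=True); q=np.array([x,y,z])
        for i in range(n,0,-1):
            d=np.round(R.inv().apply((q-p)/i)*2000)/2; w=np.round((R.inv()*T).as_rotvec(degrees=True)/i*2)/2
            p=p+R.apply(d/1000); R=R*Ro.from_rotvec(w,degrees=True); rows.append([g,*d,*w])
    for i in range(0,len(rows),8): print(json.dumps([rows[i:i+8]]).replace('.0,',',').replace('.0]',']').replace(' ','').replace('-0,','0,'))
    print('end',p,R.as_euler('xyz',degrees=True))
E
python3 - <<'E'
from h import *
plan([(.32,.09,.22,[180,0,80],10,60),(.479,-.338,.16,[180,0,-10.5],12,45)])
E
```

```text
[[[60,-28,-37,1,0,0,8.5],[60,-33,-32.5,1,0,0,8],[60,-37,-27.5,1,0,0,8.5],[60,-41,-21.5,1,0,0,8],[60,-43.5,-15.5,1,0,0,8.5],[60,-45,-9,1.5,0,0,8],[60,-46,-3,1,0,0,8.5],[60,-46,4,1.5,0,0,8]]]
[[[60,-45,10.5,1,0,0,8.5],[60,-43,17,1.5,0,0,8],[45,-33,19,5,0,0,7.5],[45,-30,23.5,5,0,0,7.5],[45,-27,27,5,0,0,7.5],[45,-23,30.5,5,0,0,7.5],[45,-19,33,5,0,0,7.5],[45,-14.5,35,5,0,0,7.5]]]
[[[45,-9.5,37,5,0,0,7.5],[45,-5,37.5,5,0,0,7.5],[45,0,38,5,0,0,7.5],[45,5,37.5,5,0,0,7.5],[45,10,37,5,0,0,8],[45,15.5,35,5,0,0,7.5]]]
end [ 0.47900255 -0.33823675  0.15979098] [ 1.79998951e+02  1.63358751e-03 -1.03496977e+01]
```

```bash
python3 -m inch '[[[60,-28,-37,1,0,0,8.5],[60,-33,-32.5,1,0,0,8],[60,-37,-27.5,1,0,0,8.5],[60,-41,-21.5,1,0,0,8],[60,-43.5,-15.5,1,0,0,8.5],[60,-45,-9,1.5,0,0,8],[60,-46,-3,1,0,0,8.5],[60,-46,4,1.5,0,0,8]]]' 20
python3 -m inch '[[[60,-45,10.5,1,0,0,8.5],[60,-43,17,1.5,0,0,8],[45,-33,19,5,0,0,7.5],[45,-30,23.5,5,0,0,7.5],[45,-27,27,5,0,0,7.5],[45,-23,30.5,5,0,0,7.5],[45,-19,33,5,0,0,7.5],[45,-14.5,35,5,0,0,7.5]]]'
python3 -m inch '[[[45,-9.5,37,5,0,0,7.5],[45,-5,37.5,5,0,0,7.5],[45,0,38,5,0,0,7.5],[45,5,37.5,5,0,0,7.5],[45,10,37,5,0,0,8],[45,15.5,35,5,0,0,7.5],[45,0,0,0,0,0,0]]]'
python3 - <<'E'
from h import *
c=viewer.camera('wrist'); save(c,'w0'); print(c['vfov'],c['cx'],c['cy'])
c=viewer.camera('side'); box(c,'side','tray',.056)
E
```

```text
time: 3.3
ee_pos: [0.2889, 0.1759, 0.2224]
tcp_rot: [180.0, -0.0, 96.4]
wrist_force: [1.1, 1.1, -0.4]
opening: 0.0512
grasp_force: 0.0
time: 4.3
ee_pos: [0.3996, -0.1255, 0.1898]
tcp_rot: [180.0, -0.0, 34.9]
wrist_force: [1.3, 0.5, 0.3]
opening: 0.0384
grasp_force: 0.0
time: 5.18
ee_pos: [0.4791, -0.3399, 0.1583]
tcp_rot: [-180.0, 0.1, -10.5]
wrist_force: [-2.1, 0.2, -0.3]
opening: 0.0384
grasp_force: 0.0
65.70646984690485 316.60961584083066 242.3278834693113
side tray 0.82 ctr [ 0.4948 -0.279 ] size [0.1688 0.0945] ang 79.2 min [ 0.43756714 -0.36751926] max [ 0.54940045 -0.19321339] n 1626
```

View pics/w0.png

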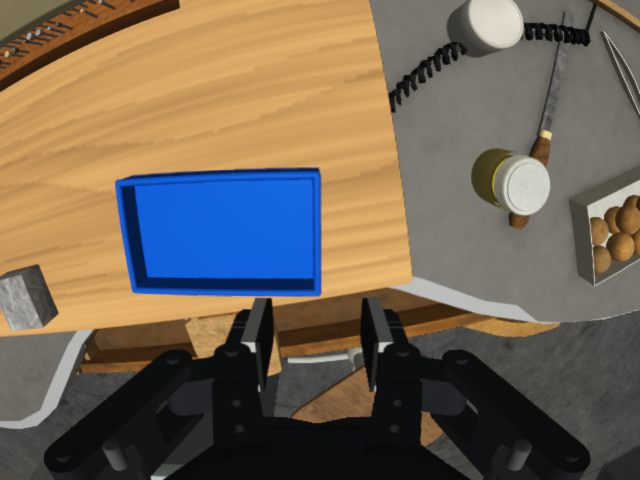

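The wrist view shows the tray's -y wall at column 319, in line with the finger gap (316) and parallel to the pads; the rack's near end lies at (180,5) and the block at (25,297). I'll compute the wall's world position and the rack corner with the fisheye model.

```bash
cat >> h.py <<'E'
def fat(c,uv,z):
    f=240/np.tan(np.radians(c['vfov'])/2); v=np.array(uv,float)-[c['cx'],c['cy']]; r=np.hypot(*v); a=r/f
    d=np.array([*(np.sin(a)*v/max(r,1e-9)),np.cos(a)]); R=np.array(c['R']); o=-R.T@np.array(c['t']); d=R.T@d
    return o+d*(z-o[2])/d[2]
def fproj(c,X):
    f=240/np.tan(np.radians(c['vfov'])/2); p=np.array(c['R'])@X+np.array(c['t']); h=np.hypot(p[0],p[1]); a=np.arctan2(h,p[2]); return np.array([c['cx'],c['cy']])+f*a*p[:2]/h
def fbox(c,thing,z):
    for m in finder.outline_of('wrist',thing)[:1]:
        P=np.array([fat(c,p,z)[:2] for p in np.argwhere(m['pixels'])[:,::-1]],np.float32)
        r=cv2.minAreaRect(P); print('wrist',thing,round(m['conf'],2),'ctr',np.round(r[0],4),'size',np.round(r[1],4),'ang',round(r[2],1),'min',P.min(0),'max',P.max(0))
E
python3 - <<'E'
from h import *
c=viewer.camera('wrist')
for z in (.056,):fbox(c,'tray',z)
fbox(c,'steel_block',.059);fbox(c,'bur_rack',.05)
for p in [(180,5),(120,25)]: print('rack',fat(c,p,.028))
for p in [(319,168),(321,294),(117,181),(134,294)]: print(fat(c,p,.056))
E
```

```text
wrist tray 0.56 ctr [ 0.4972 -0.2671] size [0.1509 0.0946] ang 79.9 min [ 0.43771785 -0.3486888 ] max [ 0.55404985 -0.18657081]
wrist steel_block 0.91 ctr [ 0.4751 -0.0525] size [0.0611 0.0863] ang 1.1 min [ 0.4442253 -0.0959091] max [ 0.5061395  -0.00971386]
wrist bur_rack 0.97 ctr [ 0.682  -0.1825] size [0.188  0.0421] ang 88.8 min [ 0.66158766 -0.2762473 ] max [ 0.7045061  -0.08815645]
rack [ 0.67520017 -0.26624428  0.028     ]
rack [ 0.6770506  -0.21299207  0.028     ]
[ 0.52944714 -0.34679123  0.056     ]
[ 0.43853142 -0.33182974  0.056     ]
[ 0.55202213 -0.19956383  0.056     ]
[ 0.46193253 -0.18292427  0.056     ]
```

```bash
python3 -m inch '[[[45,4.5,-3,20,0,0,0],[45,0,0,30,0,0,0],[45,0,0,30,0,0,0],[45,0,0,25,0,0,0],[45,0,0,12,0,0,0],[25,0,0,2,0,0,0],[10,0,0,0,0,0,0],[0,0,0,0,0,0,0]]]' 25
python3 -m inch '[[[0,0,0,0,0,0,0],[0,0,0,0,0,0,0]]]'
python3 - <<'E'
from h import *
c=viewer.camera('side'); box(c,'side','tray',.056)
plan([(.575,-.25,.0395,[180,0,-2],8,0),(.584,-.12,.0395,[180,0,0],9,0),(.587,-.018,.0395,[180,0,0],8,0)])
E
```

```text
time: 6.52
ee_pos: [0.4845, -0.3365, 0.042]
tcp_rot: [180.0, -0.1, -10.3]
wrist_force: [-0.7, 0.7, 2.3]
opening: 0.0033
grasp_force: 28.3
time: 6.78
ee_pos: [0.4845, -0.3365, 0.0421]
tcp_rot: [180.0, -0.1, -10.3]
wrist_force: [0.1, 0.0, 7.1]
opening: 0.003
grasp_force: 28.7
side tray 0.73 ctr [ 0.4954 -0.2745] size [0.1698 0.0935] ang 80.4 min [ 0.43963206 -0.36445054] max [ 0.55199826 -0.1961827 ] n 875
[[[0,9,-12.5,0.5,0,0,-1],[0,9.5,-12.5,0.5,0,0,-1],[0,9.5,-12.5,0.5,0,0,-1],[0,10,-12,0,0,0,-1],[0,10,-12,0.5,0,0,-1],[0,10.5,-12,0,0,0,-1],[0,10.5,-11.5,0.5,0,0,-1],[0,10.5,-11.5,0,0,0,-1.5]]]
[[[0,0.5,-14.5,0,0,0,-0],[0,0.5,-14.5,0,0,0,-0],[0,0.5,-14.5,0,0,0,-0.5],[0,0.5,-14.5,0,0,0,-0],[0,0.5,-14.5,0,0,0,-0.5],[0,1,-14.5,0,0,0,-0],[0,1,-14.5,0,0,0,-0.5],[0,1,-14.5,0,0,0,-0]]]
[[[0,1,-14,0,0,0,-0.5],[0,0.5,-13,0,0,0,0],[0,0.5,-12.5,0,0,0,0],[0,0.5,-13,0,0,0,0],[0,0.5,-12.5,0,0,0,0],[0,0.5,-13,0,0,0,0],[0,0,-12.5,0,0,0,0],[0,0.5,-13,0,0,0,0]]]
[[[0,0,-12.5,0,0,0,0]]]
end [ 0.58691268 -0.0181949   0.03934278] [ 1.79935793e+02 -8.75830140e-02  1.54114354e-01]
```

```bash
python3 -m inch '[[[0,9,-12.5,0,0,0,-1],[0,9.5,-12.5,0,0,0,-1],[0,9.5,-12.5,0,0,0,-1],[0,10,-12,0,0,0,-1],[0,10,-12,0,0,0,-1],[0,10.5,-12,0,0,0,-1],[0,10.5,-11.5,0,0,0,-1],[0,10.5,-11.5,0,0,0,-1.5]]]'
python3 - <<'E'
from h import *
c=viewer.camera('side'); box(c,'side','tray',.056); 
c=viewer.camera('top'); box(c,'top','tray',.056); box(c,'top','gate_top',.118);save(c,'top2')
E
```

```text
time: 7.88
ee_pos: [0.5752, -0.2501, 0.042]
tcp_rot: [179.9, -0.1, -1.8]
wrist_force: [-1.3, -3.1, 5.9]
opening: 0.0034
grasp_force: 28.8
side tray 0.88 ctr [ 0.5734 -0.2144] size [0.1212 0.09  ] ang 87.9 min [ 0.5282927  -0.27440822] max [ 0.6202876  -0.15238366] n 657
side tray 0.51 ctr [ 0.6818 -0.2707] size [0.0444 0.0334] ang 86.3 min [ 0.6643055  -0.29206672] max [ 0.699048   -0.24932604] n 162
top tray 0.78 ctr [ 0.5742 -0.1564] size [0.1136 0.0945] ang 88.9 min [ 0.5277318  -0.21397093] max [ 0.6218749  -0.09882051] n 1226
top gate_top 0.61 ctr [0.5852 0.1116] size [0.0053 0.0456] ang 89.3 min [0.562383   0.10887447] max [0.6079787 0.1145213] n 37
```

```bash
python3 -m inch '[[[0,1,-14.5,0,0,0,0],[0,0.5,-14.5,0,0,0,0],[0,1,-14.5,0,0,0,-0.5],[0,0.5,-14.5,0,0,0,0],[0,1,-14.5,0,0,0,-0.5],[0,1,-14.5,0,0,0,0],[0,1,-14.5,0,0,0,-0.5],[0,1,-14.5,0,0,0,0]]]'
python3 -m inch '[[[0,1,-14,0,0,0,-0.5],[0,1,-13,0,0,0,0],[0,1,-12.5,0,0,0,0],[0,0.5,-13,0,0,0,0],[0,0.5,-12.5,0,0,0,0],[0,0.5,-13,0,0,0,0],[0,0.5,-12,0,0,0,0],[0,0.5,-10,0,0,0,0]]]'
python3 - <<'E'
from h import *
c=viewer.camera('top'); box(c,'top','tray',.056); box(c,'top','pan',.116)
save(c,'top3')
c=viewer.camera('wrist'); fbox(c,'tray',.056); fbox(c,'gate_top',.118);save(c,'w3')
E
```

```text
time: 9.12
ee_pos: [0.5848, -0.134, 0.042]
tcp_rot: [179.9, -0.1, -0.4]
wrist_force: [-0.0, -4.3, 4.9]
opening: 0.0033
grasp_force: 28.7
time: 10.12
ee_pos: [0.5901, -0.0339, 0.042]
tcp_rot: [179.9, -0.1, 0.1]
wrist_force: [-0.1, -3.0, 5.9]
opening: 0.0033
grasp_force: 28.8
top tray 0.77 ctr [0.5858 0.0871] size [0.0582 0.0976] ang 89.3 min [0.53675365 0.05772959] max [0.6345951  0.11657267] n 714
top pan 0.73 ctr [0.5872 0.2068] size [0.1956 0.0725] ang 88.9 min [0.55118567 0.10888399] max [0.624676   0.30422506] n 1215
wrist tray 0.79 ctr [0.5923 0.0422] size [0.1518 0.098 ] ang 89.8 min [ 0.54351735 -0.0338164 ] max [0.6414518  0.11820461]
wrist gate_top 0.81 ctr [0.5958 0.0721] size [0.0091 0.0377] ang 58.2 min [0.58213055 0.06533017] max [0.61421007 0.08593737]
```

View pics/w3.png

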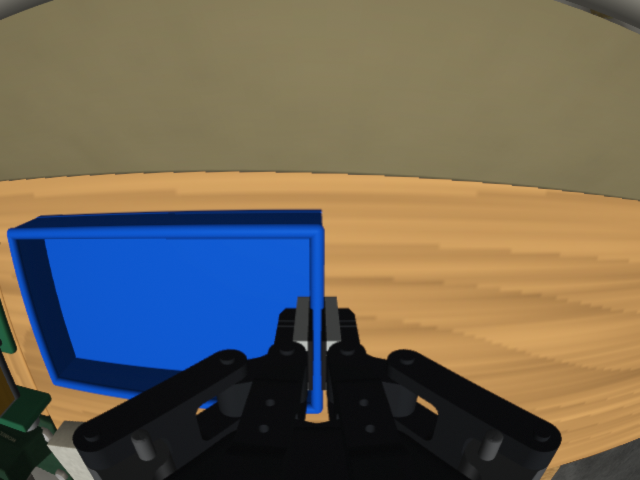

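The wrist view shows the tray square, its -y wall at column 318 between the pads, its far end near the stand, and clear board before the lamp. I'll push the last 16 mm, release and rise.

```bash
python3 -m inch '[[[0,-0.5,-6,0,0,0,0],[0,0,-6,0,0,0,0],[0,0,-4.5,0,0,0,0],[0,0,0,0,0,0,0],[20,0,0,0,0,0,0],[25,0,0,0,0,0,0]]]'
python3 - <<'E'
from h import *
c=viewer.camera('top')
b=c['pixels'].astype(int); m=(b[...,2]>120)&(b[...,0]<80)&(b[...,1]<130); m[:, :200]=0; m[:, 420:]=0; m[:190]=0;m[280:]=0
P=np.array([at(c,p,.056)[:2] for p in np.argwhere(m)[:,::-1]],np.float32); r=cv2.minAreaRect(P);print('blue',r,P.min(0),P.max(0))
m=(b[...,0]>130)&(b[...,1]<60)&(b[...,2]<70); m[:190]=0;m[240:]=0;m[:,210:]=0;m[:,:165]=0
P=np.array([at(c,p,.161)[:2] for p in np.argwhere(m)[:,::-1]],np.float32);print('red',P.min(0),P.max(0),len(P))
for k in('pan_hinge','pan_grip','gate_top','stand','tray'):
    print(k,[(round(q['conf'],2),at(c,q['position'],dict(pan_hinge=.086,pan_grip=.144,gate_top=.118,stand=.028,tray=.028)[k])) for q in finder.mark_of('top',k)[:1]])
plan([(.589,-.0165,.17,[180,0,0],4,20),(.588,.14,.17,[180,0,0],5,0)])
E
```

```text
time: 11.18
ee_pos: [0.5887, -0.0172, 0.0406]
tcp_rot: [-180.0, 0.0, 0.1]
wrist_force: [-0.6, -0.7, -0.8]
opening: 0.0216
grasp_force: 0.0
blue ((0.5876308679580688, 0.10622705519199371), (0.047140877693891525, 0.08904093503952026), 88.90494537353516) [0.54266804 0.08264209] [0.6322335  0.13053547]
red [0.5721578  0.28825614] [0.60618365 0.29359204] 41
pan_hinge [(0.64, array([0.58436724, 0.11923851, 0.086     ]))]
pan_grip [(0.84, array([0.58379227, 0.28368649, 0.144     ]))]
gate_top [(0.5, array([0.59003539, 0.11556656, 0.118     ]))]
stand [(0.74, array([0.58780145, 0.11241085, 0.028     ]))]
tray [(0.94, array([0.58796945, 0.04760455, 0.028     ]))]
[[[20,0,0,-32.5,0,0,0],[20,0,-0.5,-32.5,0,0,0],[20,0,0,-32,0,0,0],[20,0,-0.5,-32.5,0,0,0],[0,0,-31.5,0,0,0,0],[0,0,-31,0,0,0,0],[0,0,-31.5,0,0,0,0],[0,0,-31,0,0,0,0]]]
[[[0,-0.5,-31.5,0,0,0,0]]]
end [0.58796929 0.14012322 0.1701593 ] [-1.79999291e+02  1.38857466e-02  1.45450762e-01]
```

```bash
python3 -m inch '[[[20,0,0,-32.5,0,0,0],[20,0,0,-32.5,0,0,0],[20,0,0,-32,0,0,0],[20,0,0,-32.5,0,0,0],[0,0,-20,0,0,0,0],[0,0,-30,0,0,0,0],[0,0,-30,0,0,0,0],[0,0,0,0,0,0,0]]]'
python3 - <<'E'
from h import *
np.set_printoptions(precision=4,suppress=True)
c=viewer.camera('wrist'); save(c,'w4'); print(-np.array(c['R']).T@c['t'])
for k in('pan_hinge','pan_grip','gate_top','bar_1','tray'):
    print(k,[(round(q['conf'],2),fat(c,q['position'],dict(pan_hinge=.086,pan_grip=.144,gate_top=.118,bar_1=.089,tray=.028)[k])) for q in finder.mark_of('wrist',k)[:2]])
fbox(c,'tray',.056);fbox(c,'gate_top',.118);fbox(c,'bar_1',.103)
E
```

```text
time: 12.48
ee_pos: [0.5886, 0.0358, 0.1697]
tcp_rot: [-178.8, 0.1, 2.9]
wrist_force: [0.6, -0.1, 0.1]
opening: -0.0002
grasp_force: 0.0
[0.6701 0.0385 0.3124]
pan_hinge [(0.97, array([0.5927, 0.1152, 0.086 ]))]
pan_grip []
gate_top [(0.7, array([0.5919, 0.1133, 0.118 ]))]
bar_1 [(0.87, array([0.4085, 0.268 , 0.089 ])), (0.72, array([0.6076, 0.2363, 0.089 ]))]
tray [(0.56, array([0.5897, 0.0574, 0.028 ]))]
wrist tray 0.88 ctr [0.5907 0.0569] size [0.1514 0.0946] ang 90.0 min [ 0.5433 -0.0188] max [0.638  0.1326]
wrist gate_top 0.89 ctr [0.5943 0.1098] size [0.07   0.0175] ang 0.4 min [0.5592 0.1009] max [0.6294 0.1186]
wrist bar_1 0.62 ctr [0.6088 0.2301] size [0.0907 0.02  ] ang 89.9 min [0.5988 0.1848] max [0.6189 0.2754]
```

View pics/w4.png

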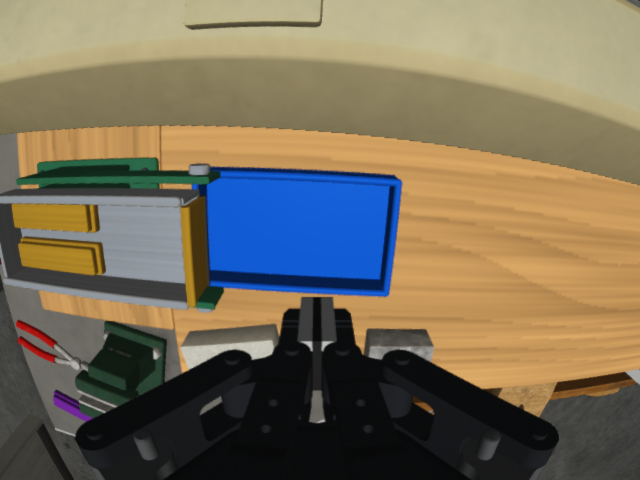

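The wrist view shows the tray square under the pan mouth (its end hidden beneath the gate, columns 205-400), the gate closed at (193,250), bars at (55,217) and (60,257). But the arm fell short of its command, so I check the joints.

Run:
```python
from h import *
np.set_printoptions(precision=3,suppress=True)
o=bot.get_obs(); print({k:o[k] for k in ('q','qd','joint_efforts','ee_pos','tcp_rot','torque','wrist_force','time')})
c=viewer.camera('side'); save(c,'s4')
```

```text
{'q': array([  2.741,   9.674,   8.534,  88.871,   1.208, 179.942]), 'qd': array([ 0.017,  0.065, -0.01 , -0.055,  0.035, -0.027]), 'joint_efforts': array([  0.014, -57.667,  46.988,   0.003,   0.068,   0.   ]), 'ee_pos': array([0.589, 0.034, 0.171]), 'tcp_rot': array([-178.792,    0.01 ,    2.799]), 'torque': array([-0.024,  0.017, -0.051]), 'wrist_force': array([0.413, 0.074, 0.481]), 'time': 12.925}
```

View pics/s4.png

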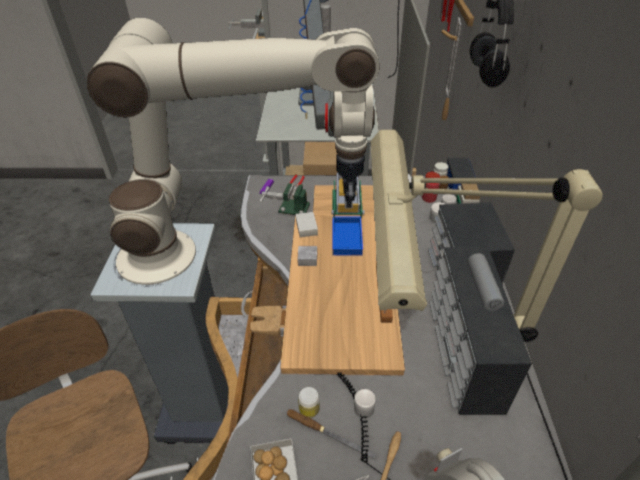

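q6 reached its 180° limit (yaw = q1 − q6 + 180), so the tool has to be turned half round for the pan work, which also takes the camera away from the lamp.

Run:
```python
from h import *
plan([(.589,.09,.175,[180,0,90],9,0),(.591,.151,.175,[180,0,179.9],9,0)])
```

```text
[[[0,0.5,-6,-0.5,0,0,-9.5],[0,1.5,-6,-0.5,0,0,-9.5],[0,2.5,-6,-0.5,0,0,-9.5],[0,3,-5.5,-0.5,0,0,-10],[0,4,-4.5,0,0,0,-9.5],[0,5,-4,-0.5,0,-0.5,-10],[0,5.5,-3,-0.5,0,0,-9.5],[0,5.5,-2,0,0,-0.5,-10]]]
[[[0,6,-1.5,-0.5,-0.5,-0.5,-9.5],[0,7,0,0,0,0,-10],[0,6.5,1.5,0,0,0,-10],[0,6.5,2.5,0,0,0,-10],[0,5.5,3.5,0,0,0,-10],[0,5,4.5,0,0,0,-10],[0,4,5.5,0,0,0,-10],[0,3.5,6,0,0,0,-10]]]
[[[0,2,6.5,0,0,0,-10],[0,1,6.5,0,0,0,-10]]]
end [0.59095317 0.15083443 0.17491604] [-1.79771236e+02 -1.90127906e-02  1.79810237e+02]
```

```bash
python3 -m inch '[[[0,0.5,-6,-0.5,0,0,-9.5],[0,1.5,-6,-0.5,0,0,-9.5],[0,2.5,-6,-0.5,0,0,-9.5],[0,3,-5.5,-0.5,0,0,-10],[0,4,-4.5,0,0,0,-9.5],[0,5,-4,-0.5,0,-0.5,-10],[0,5.5,-3,-0.5,0,0,-9.5],[0,5.5,-2,0,0,-0.5,-10]]]'
python3 -m inch '[[[0,6,-1.5,-0.5,-0.5,-0.5,-9.5],[0,7,0,0,0,0,-10],[0,6.5,1.5,0,0,0,-10],[0,6.5,2.5,0,0,0,-10],[0,5.5,3.5,0,0,0,-10],[0,5,4.5,0,0,0,-10],[0,4,5.5,0,0,0,-10],[0,3.5,6,0,0,0,-10]]]'
python3 -m inch '[[[0,2,6.5,0,0,0,-10],[0,1,6.5,0,0,0,-10],[0,0,0,0,0,0,0]]]'
python3 - <<'E'
from h import *
np.set_printoptions(precision=4,suppress=True)
print(bot.get_obs()['q'])
c=viewer.camera('wrist'); save(c,'w5')
for k in('pan_hinge','pan_grip','gate_top','bar_1'):
    print(k,[(round(q['conf'],2),fat(c,q['position'],dict(pan_hinge=.086,pan_grip=.144,gate_top=.118,bar_1=.089,tray=.028)[k])) for q in finder.mark_of('wrist',k)[:2]])
fbox(c,'bar_1',.103)
E
```

```text
time: 13.98
ee_pos: [0.5893, 0.084, 0.1747]
tcp_rot: [-179.5, -0.2, 80.6]
wrist_force: [0.0, -0.4, 0.1]
opening: 0.0
grasp_force: 0.0
time: 14.98
ee_pos: [0.5904, 0.1378, 0.1749]
tcp_rot: [-179.8, 0.1, 160.2]
wrist_force: [-1.0, -0.6, -0.5]
opening: -0.0003
grasp_force: 0.0
time: 15.35
ee_pos: [0.5909, 0.1513, 0.1748]
tcp_rot: [-179.8, -0.0, 179.8]
wrist_force: [-1.2, 0.4, -0.0]
opening: 0.0
grasp_force: 0.0
[14.4606 12.5979 12.3808 89.8659 -0.2145 14.6727]
pan_hinge [(0.98, array([0.5916, 0.117 , 0.086 ]))]
pan_grip [(0.62, array([0.5914, 0.2906, 0.144 ]))]
gate_top [(0.58, array([0.5909, 0.1139, 0.118 ]))]
bar_1 [(0.92, array([0.6078, 0.2348, 0.089 ])), (0.89, array([0.5775, 0.2351, 0.089 ]))]
wrist bar_1 0.86 ctr [0.6047 0.2334] size [0.0836 0.0266] ang 89.3 min [0.5911 0.1916] max [0.6184 0.2751]
```

View pics/w5.png

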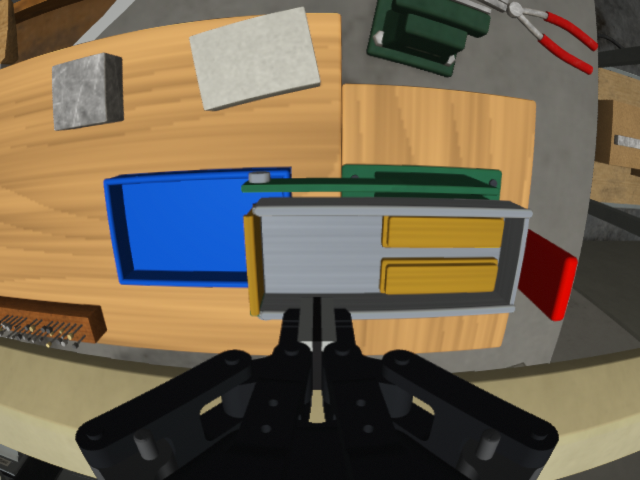

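The view shows the closed gate at (252,265), the bars' ends at column 382, and the finger tips (317,300) over the free gap between. Descend and push the gate outward.

```bash
python3 -m inch '[[[0,0,0,25,0,0,0],[0,0,0,25,0,0,0],[0,0,0,18,0,0,0],[0,0,0,8,0,0,0],[0,0,0,0,0,0,0]]]' 20
python3 -m inch '[[[0,0,-6,0,0,0,0],[0,0,-6,0,0,0,0],[0,0,-6,0,0,0,0],[0,0,-6,0,0,0,0],[0,0,-6,0,0,0,0],[0,0,-6,0,0,0,0],[0,0,-6,0,0,0,0],[0,0,-6,0,0,0,0]]]'
python3 -m inch '[[[0,0,-6,0,0,0,0],[0,0,0,0,0,0,0]]]'
python3 - <<'E'
from h import *
c=viewer.camera('wrist'); save(c,'w6')
c=viewer.camera('side');box(c,'side','gate',.1)
E
```

```text
time: 16.27
ee_pos: [0.5908, 0.1507, 0.0988]
tcp_rot: [-179.8, -0.0, 179.8]
wrist_force: [0.6, 0.6, 0.2]
opening: -0.0001
grasp_force: 0.0
time: 17.27
ee_pos: [0.5907, 0.1023, 0.0991]
tcp_rot: [-179.8, -0.0, 179.8]
wrist_force: [-0.2, 0.9, -0.3]
opening: -0.0
grasp_force: 0.0
time: 17.52
ee_pos: [0.5907, 0.0963, 0.0991]
tcp_rot: [-179.8, -0.0, 179.8]
wrist_force: [1.1, 0.6, 0.3]
opening: -0.0002
grasp_force: 0.0
side gate 0.66 ctr [0.5906 0.0739] size [0.0608 0.0428] ang 0.5 min [0.560261   0.05260807] max [0.6210091  0.09553792] n 172
```

View pics/w6.png

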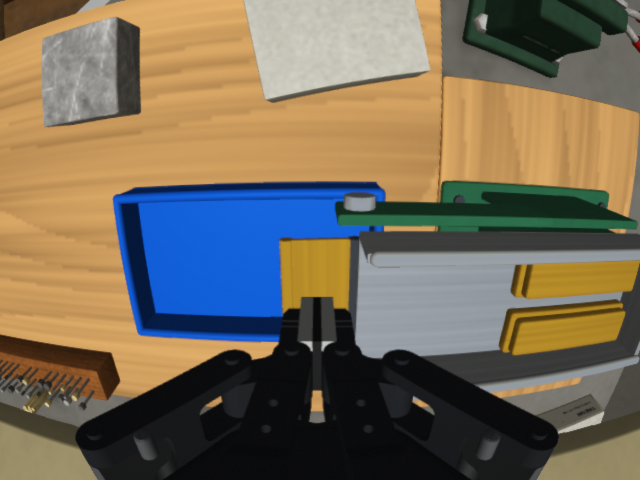

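The gate lies out flat (281-355, 270) over the tray. I press lightly to make sure it is right down, then go up to the handle.

```bash
python3 -m inch '[[[0,0,-4,6,0,0,0],[0,0,0,5,0,0,0],[0,0,0,3,0,0,0],[0,0,0,0,0,0,0]]]'
python3 - <<'E'
from h import *
plan([(.5912,.092,.215,[180,0,180],5,20),(.5912,.291,.215,[180,0,180],7,45)])
E
```

```text
time: 18.18
ee_pos: [0.5905, 0.0927, 0.0847]
tcp_rot: [-179.8, -0.1, 179.8]
wrist_force: [0.5, 0.7, -0.7]
opening: -0.0003
grasp_force: 0.0
[[[20,0,0,-26,0,0,-0],[20,0,-0.5,-26,0,0,-0],[20,0,0,-26,0,0,-0],[20,-0.5,-0.5,-26,0,0,-0],[20,0,0,-26.5,0,0,-0],[45,0,28.5,0,0,0,-0],[45,0,28.5,0,0,0,-0],[45,0,28.5,0,0,0,-0]]]
[[[45,0,28.5,0,0,0,-0],[45,0,28,0,0,0,-0],[45,0,28.5,-0.5,0,0,-0],[45,0.5,28,0,0,0,-0]]]
end [0.59118043 0.29075022 0.21487446] [-1.79764424e+02 -5.97649369e-02  1.79834168e+02]
```

```bash
python3 -m inch '[[[0,0,0,-26,0,0,0],[0,0,0,-26,0,0,0],[20,0,0,-26,0,0,0],[20,0,0,-26,0,0,0],[20,0,0,-26,0,0,0],[45,0,28.5,0,0,0,0],[45,0,28.5,0,0,0,0],[45,0,28.5,0,0,0,0]]]'
python3 -m inch '[[[45,0,28.5,0,0,0,0],[45,0,28,0,0,0,0],[45,0,28.5,0,0,0,0],[45,0.5,28,0,0,0,0],[45,0,0,0,0,0,0]]]'
python3 - <<'E'
from h import *
np.set_printoptions(precision=4,suppress=True)
c=viewer.camera('wrist'); save(c,'w7'); print(bot.get_obs()['q'])
for k in('pan_hinge','pan_grip'):
    print(k,[(round(q['conf'],2),fat(c,q['position'],dict(pan_hinge=.086,pan_grip=.144)[k])) for q in finder.mark_of('wrist',k)[:2]])
b=c['pixels'].astype(int);m=(b[...,0]>130)&(b[...,1]<60)&(b[...,2]<70);
n,l,s,_=cv2.connectedComponentsWithStats(m.astype(np.uint8))
for s_ in s[1:]:
  if s_[4]>100: print(s_, [fat(c,p,.161)[:2] for p in ((s_[0],s_[1]),(s_[0]+s_[2],s_[1]+s_[3]))])
E
```

```text
time: 19.18
ee_pos: [0.591, 0.1796, 0.2151]
tcp_rot: [-179.8, 0.0, 179.8]
wrist_force: [-0.1, 0.3, 0.4]
opening: 0.0384
grasp_force: 0.0
time: 19.8
ee_pos: [0.5905, 0.2934, 0.2139]
tcp_rot: [-179.8, -0.0, 180.0]
wrist_force: [0.4, 0.3, -1.1]
opening: 0.0381
grasp_force: 0.0
[26.4183 20.6183 26.6224 96.1496 -0.2054 26.5064]
pan_hinge [(0.57, array([0.5925, 0.1175, 0.086 ]))]
pan_grip [(0.59, array([0.5922, 0.2909, 0.144 ]))]
[396   0  65  32 550] [array([0.441 , 0.3368]), array([0.4556, 0.3731])]
[387  23  67  34 584] [array([0.4549, 0.3317]), array([0.4706, 0.3687])]
[303 236  16  63 987] [array([0.5715, 0.2873]), array([0.6103, 0.2961])]
```

View pics/w7.png

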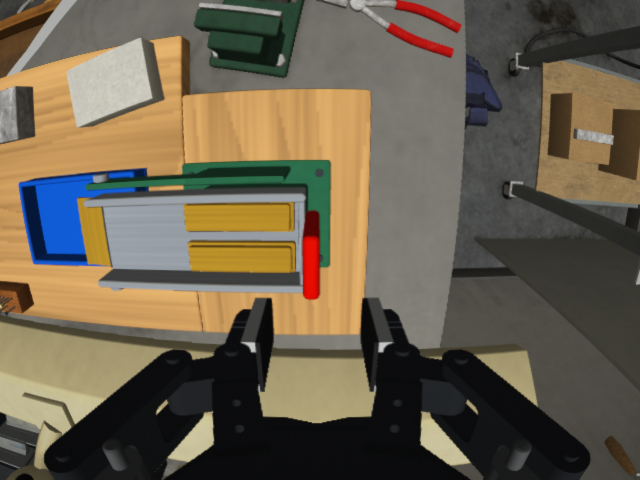

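The red tab's top edge is at (311,266), between the open pads, centred at about (0.591, 0.2915). Descend and pinch it.

```bash
python3 -m inch '[[[45,0,-2,20,0,0,0],[45,0,0,30,0,0,0],[45,0,0,25,0,0,0],[45,0,0,13,0,0,0],[20,0,0,0,0,0,0],[5,0,0,0,0,0,0],[0,0,0,0,0,0,0],[0,0,0,0,0,0,0]]]' 50
python3 -m inch '[[[0,0,-1.9,-7.6,-2.5,0,0],[0,0,-1.9,-7.6,-2.5,0,0],[0,0,0,0,0,0,0]]]'
```

```text
time: 20.95
ee_pos: [0.5911, 0.2897, 0.1273]
tcp_rot: [-179.8, 0.0, 179.8]
wrist_force: [-1.1, 0.8, 3.0]
opening: 0.0088
grasp_force: 51.0
time: 21.32
ee_pos: [0.5911, 0.2854, 0.1424]
tcp_rot: [175.1, 0.0, 179.8]
wrist_force: [0.5, 6.3, -1.3]
opening: 0.0094
grasp_force: 50.6
```

```bash
python3 -m inch '[[[0,0,-1.9,-7.6,-2.5,0,0],[0,0,-1.9,-7.6,-2.5,0,0],[0,0,-1.9,-7.6,-2.5,0,0],[0,0,-1.9,-7.6,-2.5,0,0],[0,0,-1.9,-7.6,-2.5,0,0],[0,0,-1.9,-7.6,-2.5,0,0],[0,0,-1.9,-7.6,-2.5,0,0]]]'
python3 -m inch '[[[0,0,-1.9,-7.6,-2.5,0,0],[0,0,-1.9,-7.6,-2.5,0,0],[0,0,-1.9,-7.6,-2.5,0,0],[0,0,-1.9,-7.6,-2.5,0,0],[0,0,0,0,0,0,0]]]'
```

```text
time: 22.2
ee_pos: [0.591, 0.2611, 0.1905]
tcp_rot: [157.7, 0.0, 179.8]
wrist_force: [2.1, 0.9, -0.2]
opening: 0.0096
grasp_force: 50.7
time: 22.82
ee_pos: [0.5911, 0.2405, 0.2145]
tcp_rot: [147.8, -0.0, 179.8]
wrist_force: [2.1, 1.2, 0.4]
opening: 0.0098
grasp_force: 50.8
```

```bash
python3 -m inch '[[[0,0,-1.9,-7.6,-2.5,0,0],[0,0,-1.9,-7.6,-2.5,0,0],[0,0,-1.9,-7.6,-2.5,0,0],[0,0,0,0,0,0,0],[0,0,0,0,0,0,0],[0,0,0,0,0,0,0],[0,0,0,0,0,0,0],[0,0,0,0,0,0,0]]]'
python3 - <<'E'
from h import *
c=viewer.camera('side')
for m in finder.outline_of('side','bar_1'): print(round(m['conf'],2),m['extent'])
for m in finder.mark_of('side','bar_1'): print(m, at(c,m['position'],.035))
im=cv2.resize(c['pixels'][150:290,260:430],None,fx=4,fy=4,interpolation=cv2.INTER_CUBIC); cv2.imwrite('pics/s8.png',im[:,:,::-1])
E
```

```text
time: 23.82
ee_pos: [0.591, 0.2235, 0.2294]
tcp_rot: [140.4, 0.0, 179.9]
wrist_force: [7.1, -0.7, -1.0]
opening: 0.0093
grasp_force: 50.9
0.63 [352.1, 241.8, 2.5, 11.3]
0.59 [342.7, 241.9, 10.0, 14.6]
{'position': [308.4, 255.8], 'conf': 0.74} [ 0.47283634 -0.03188061  0.035     ]
{'position': [342.8, 246.2], 'conf': 0.61} [0.57545009 0.01101902 0.035     ]
{'position': [264.1, 189.7], 'conf': 0.59} [0.30466523 0.29617969 0.035     ]
{'position': [353.5, 246.4], 'conf': 0.41} [0.60783118 0.01047906 0.035     ]
```

View pics/s8.png

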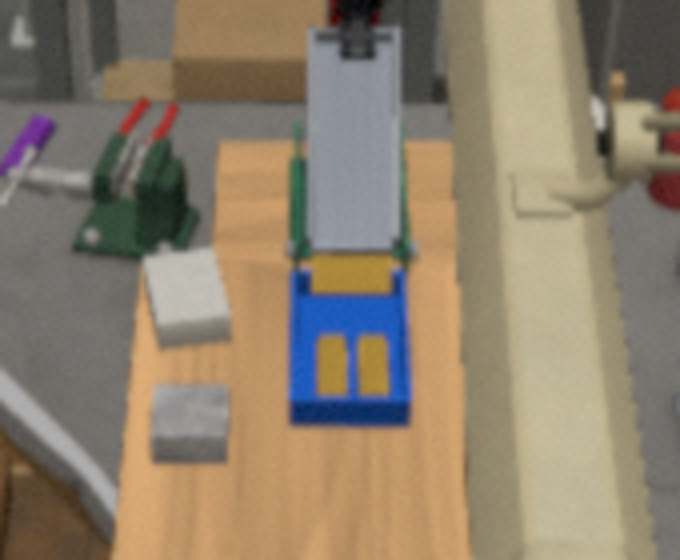

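The crop shows an empty pan, both bars lying flat in the tray at (332,365) and (373,365), and the gate down at (350,275). Lower the pan along the same arc.

```bash
python3 -m inch '[[[0,0,1.6,7.7,2.5,0,0],[0,0,1.6,7.7,2.5,0,0],[0,0,1.6,7.7,2.5,0,0],[0,0,1.6,7.7,2.5,0,0],[0,0,1.6,7.7,2.5,0,0],[0,0,1.6,7.7,2.5,0,0],[0,0,1.6,7.7,2.5,0,0]]]'
python3 -m inch '[[[0,0,1.6,7.7,2.5,0,0],[0,0,1.6,7.7,2.5,0,0],[0,0,1.6,7.7,2.5,0,0],[0,0,1.6,7.7,2.5,0,0],[0,0,1.6,7.7,2.5,0,0],[0,0,1.3,6.2,2,0,0],[0,0,0,0,0,0,0]]]'
python3 - <<'E'
from h import *
plan([(.591,.2897,.1275,[180,0,180],7,0)])
E
```

```text
time: 24.85
ee_pos: [0.591, 0.2616, 0.1899]
tcp_rot: [158.0, 0.0, 179.8]
wrist_force: [4.7, -1.6, -2.2]
opening: 0.0092
grasp_force: 50.8
time: 25.72
ee_pos: [0.591, 0.2832, 0.1493]
tcp_rot: [172.4, 0.0, 179.9]
wrist_force: [5.4, -1.9, -0.9]
opening: 0.0091
grasp_force: 50.8
[[[0,0,0.5,3,1,0,-0],[0,0,0.5,3,1,0,-0],[0,0,0.5,3.5,1,0,-0],[0,0,0.5,3,1,0,-0],[0,0,1,3.5,1,0,-0],[0,0,1,3,1.5,0,-0],[0,0,1,3,1,0,-0]]]
end [0.59103955 0.28991715 0.12774051] [1.79949470e+02 4.40742158e-02 1.79884020e+02]
```

```bash
python3 -m inch '[[[0,0,1,3,1,0,0],[0,0,1,3,1,0,0],[0,0,1,3,1,0,0],[0,0,1,3,1,0,0],[0,0,1,3,1,0,0],[0,0,0.5,3,1.3,0,0],[0,0,0.5,3,1,0,0],[0,0,0.5,0.5,0.5,0,0]]]'
python3 -m inch '[[[0,0,0,0,0,0,0]]]'
```

```text
time: 26.72
ee_pos: [0.5909, 0.2896, 0.1276]
tcp_rot: [-179.6, -0.0, 179.8]
wrist_force: [6.5, -10.2, -8.7]
opening: 0.0096
grasp_force: 49.4
time: 26.85
ee_pos: [0.591, 0.2897, 0.1275]
tcp_rot: [-179.7, -0.0, 179.8]
wrist_force: [7.1, -9.2, -7.5]
opening: 0.009
grasp_force: 49.7
```

```bash
python3 -m inch '[[[15,0,0,0,0,0,0],[30,0,0,0,0,0,0],[30,0,0,0,0,0,0],[30,0,0,-10,0,0,0],[30,0,0,-25,0,0,0],[30,0,0,-30,0,0,0],[30,0,0,-30,0,0,0],[30,0,0,0,0,0,0]]]'
python3 - <<'E'
from h import *
c=viewer.camera('wrist'); save(c,'w9'); 
for k,z in dict(pan_hinge=.086,pan_grip=.144,tray=.028,bar_1=.032,gate_top=.08).items():
    print(k,[(round(q['conf'],2),fat(c,q['position'],z).round(4)) for q in finder.mark_of('wrist',k)[:3]])
fbox(c,'tray',.056)
c=viewer.camera('top'); box(c,'top','carton',.056)
E
```

```text
time: 27.85
ee_pos: [0.5916, 0.2914, 0.228]
tcp_rot: [179.9, 0.2, 179.8]
wrist_force: [0.6, -0.3, 0.2]
opening: 0.0255
grasp_force: 0.0
pan_hinge [(0.77, array([0.5909, 0.1199, 0.086 ]))]
pan_grip []
tray [(0.74, array([0.5895, 0.0524, 0.028 ])), (0.35, array([0.6109, 0.0152, 0.028 ]))]
bar_1 [(0.9, array([0.578, 0.025, 0.032])), (0.61, array([0.6101, 0.0202, 0.032 ]))]
gate_top [(0.8, array([0.5882, 0.0865, 0.08  ]))]
wrist tray 0.97 ctr [0.5879 0.0579] size [0.1629 0.0927] ang 89.7 min [ 0.54127043 -0.02374795] max [0.634022   0.13962251]
top carton 0.87 ctr [0.4573 0.1082] size [0.0602 0.0869] ang 11.4 min [0.42208734 0.06265101] max [0.49274263 0.15342139] n 674
```

View pics/w9.png

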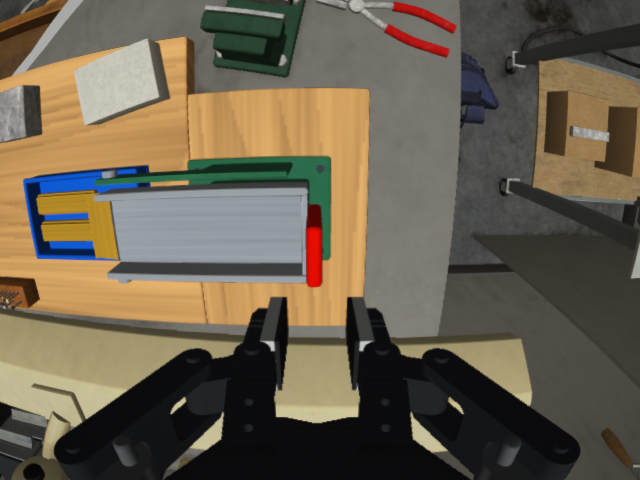

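The picture shows the pan level and empty, the gate down at (103,228), both bars in the tray at (65,203) and (65,233), the tray square under the mouth, and the carton unmoved. I'm handing in.

```bash
python3 -c "
from workcell import bot
print(bot.job_done())"
```

```text
the job is handed in; nothing more can be done
None
```

The job is handed in, at about 28 s: the tray stands square under the pan mouth, the gate is fully down, both bars are in the tray, and the pan is back level; the carton had not moved, nothing touched the block or rack, and I did not re-check the jar and tin. I moved the tray by pinching its rear wall and sliding it along the board; it was never lifted.

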